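Set the saw's length stop at the ball-headed index

TASK

Push the saw's length stop along its rail with the fingertips until its spring roller drops into the V-notch of the index plate that has the ball on top, then take the hand away and leave it sitting there. The stop may have to be pushed on through the notch of the other index plate, the one with the flat bar on top. Push gently: do not pinch or lift anything, and leave the glue, jar, screwdriver and wood offcut where they are.

Things in the scene. Friction and masses are not known exactly. Their poses are not given: they have to be found in the camera images.
- rail: Fixed aluminium rail, 110 mm wide (its x), 450 long (its y), 30 high, with a steel bar 12 mm high across each end (214 to 224 mm from the middle). Origin: centre of its underside, on the bench. The stop slides along its y axis. The rail may stand turned up to 0.4 rad either way.
- stop (a joint): Travel of the stop along the rail's +y, m: 0 at its -y end, 0.31 at the other. Starts between 0 and 0.05, before both index plates, so it is pushed towards +y. Friction 2.5 N (plus 12 N per m/s). It cannot turn or lift, and stays where it is left, except that a notch pulls it to its centre.
- stop_mid (a point): Centre of the stop's dark steel block: 46 mm across the rail (x), 54 along it (y), 46 high, on the robot-side half of the rail. This point is 54 mm above the bench, the block's top 77. Its flat ends, 27 mm off along -y and +y, are pushed. A stop finger 12 mm thick juts 47 mm from this point to -x (heights 27 to 57 mm), the roller arm 53 mm to +x.
- roller (a point): Centre of the stop's spring roller, 14 mm in diameter, 12 mm wide, on a small sprung steel fork beside the block: 43 mm to the +x side of stop_mid and at the same place along the rail. It is pressed down on the rail and the index plates by a spring (about 7 N in a notch, 9 N on a plate's crest).
- latch (a joint): Height of the roller above its place on the bare rail, m: 0 on the bare rail, 0.009 on the crest of an index plate, about 0.0034 when dropped into a notch.
- ball_index_notch (a point): Target: where the roller's centre lies when seated in the notch of the plate with a 26 mm dark ball on a pin (ball 26 mm to +x of here, top 78 mm above the bench). Axes as the rail's. Along the rail, from either side: ramp 20 mm long, 9 high; crest 4.5; V-notch 17 wide. About 6 N climbs the ramp; within 6 mm of the centre the notch draws the stop in; about 13 N pushes it out.
- bar_index_notch (a point): The same point of the other index plate, alike but with a flat bar on its pin (64 mm along the rail, 12 wide, top 68 mm above the bench) instead of the ball. Not the target. Either plate may come first on the stop's way; the notches are 75 to 165 mm apart.
- offcut: Bystander: loose pale wooden offcut, 45 x 110 x 35 mm high, on the robot's side of the rail. Origin: centre of its underside.
- glue: Bystander: loose grey plastic bottle with white cap, 52 mm in diameter, 130 mm high, standing beyond the rail. Origin: centre of its underside.
- screws: Bystander: loose glass jar with steel lid, 60 mm in diameter, 70 mm high, standing beyond the rail. Origin: centre of its underside.
- driver: Bystander: loose screwdriver with a red handle, lying on the bench beyond the rail. Origin near its middle, on its underside.

How it is judged (in metres and radians):
At the end, for the whole second after the job is handed in: The stop is at rest with its roller dropped (1.5 to 5.5 mm above its height on the bare rail) within 3 mm of the centre of the ball-headed index plate's notch, and each bystander is within 20 mm of where it stood (y of roller in the frame of ball_index_notch between -0.003 and 0.003 m and value of joint latch between 0.0015 and 0.0055 m and velocity of joint stop between -0.005 and 0.005 m/s and distance of each of offcut, glue, screws, driver from where it was at the start of the episode below 0.02 m); the robot touches nothing.
It fails at once if the stop is squeezed, struck or pushed with more than 35 N (contact force between the fingers and stop above 35 N).
It fails at once if the offcut is pushed away or lifted (20 mm) (distance of offcut from where it was at the start of the episode above 0.02 m).
It fails at once if the glue is pushed away or lifted (20 mm) (distance of glue from where it was at the start of the episode above 0.02 m).
It fails at once if the screws is pushed away or lifted (20 mm) (distance of screws from where it was at the start of the episode above 0.02 m).
It fails at once if the driver is pushed away or lifted (20 mm) (distance of driver from where it was at the start of the episode above 0.02 m).
It also fails if it takes over 48 s, if anything falls off the work surface, if the arm or the gripper's body presses on something with over 40 N, if the wrist force passes 120 N, or if a joint passes its speed limit or range.

ROBOT

A 7-joint arm with a two-finger parallel gripper is mounted at the origin on the work surface. World frame = base frame: x ahead of the robot, y to its left, z up, the work surface at z = 0. Lengths are in mm, angles in rad, forces in N, time in s.
With the tool pointing down it reaches from about 400 to 925 mm from the base axis. Payload 5.6 kg.
Tool frame: the origin (TCP) lies at the very end of the fingers, on their centre line; the grasp point (between the pads) lies 19 mm behind it; x points along the fingers, z is the direction in which the jaws open and shut, and the axes are right-handed (so a half turn about x gives the same grasp; the last joint's range is limited). The gripper opens to 85 mm and grips with 20 to 120 N. Pads are 22 mm wide; open, the fingers measure 114 mm over their backs; the gripper's body (76 mm by 85 mm) begins 54 mm behind the grasp point. The pads swing forward as they close: fully open they stand 13 mm farther back than shut.
Start: joints at [1.222, 0.468, -0.012, 1.603, 0.006, 1.071, -0.056], TCP at [195.645, -619.864, 231.29] pointing down, gripper open.
Joint ranges: [-2.53, 2.53], [-0.31, 2.02], [-1.57, 1.55], [0.28, 2.44], [-1.29, 4.43], [0.15, 1.84], [-2.92, 2.92]. Speed limits (rad/s): [2.57, 2.57, 3.14, 3.14, 3.14, 3.14, 3.14].

INTERFACE

Orientations are given as [roll, pitch, yaw] about the fixed x, y, z axes, in that order (R = Rz(yaw) Ry(pitch) Rx(roll)).
In Python, from station import bot gives the robot as it stands.
- The arm moves only by the tool servo_tool, never from a script. Its argument "moves" is a list of rows, each a list of 7 numbers: the shift along the tool's x, y, z in m, then the turn, a rotation vector about the tool's x, y, z in degrees, then the finger opening in m, from 0 to 0.0854. In form: [[tx, ty, tz, wx, wy, wz, jaw], ...]. A call has 1 to 12 rows; each row is the pose to reach, as a shift and turn from the pose measured when the call began, along the tool's axes at that moment; what a row does not reach only later rows make up. A row lasts 1/8 s, in which the tool goes at most 62.5 mm and 10.7 degrees, less where a joint would pass 70% of its speed; a pose out of reach is approached as far as the arm can. A call with a gripper value outside its range is refused whole. The fingers move at their own pace and stop on an object; the grip force is fixed at half the most. Time passes only in rows, so rows that repeat a pose let the fingers close. It gives the time, the measured TCP pose, the force and the opening at its end, in the units of the state.
- bot.get_state(): the state, without advancing time (a new reading comes with each control period).
- bot.get_image(name): name is "side" or "top" or "wrist"; returns (picture, depth): 400x640x3 uint8, red, green, blue; 400x640 float32, mm along the optical axis (not along the pixel's ray), 0 where there is no reading.
- bot.calibration(name): a dict with "mtx" (3x3 intrinsics, pixels), "R" (3x3) and "t" (3): a world point X has camera coordinates R X + t; the wrist camera has in their place "T_tool_cam" (4x4, takes a point from camera to tool coordinates, whose origin is the TCP and whose axes are the tool frame's). Camera axes: x right, y down, z forward; pixel columns grow to the right and rows downward; lengths in mm; the calibration is good to about 2 mm. A picture is of the moment at which its call begins: read the wrist's pose just before it. calibration takes no time and is no camera call.
- bot.job_done(): hands the job in, once; it reports no verdict.
Trained networks look in the newest picture that a camera, given by its name, has taken for a name from the list of things; names that differ only in an ending like _2 or _b are one class to them, and where a whole thing is asked for, a point or a joint stands for the part that bears it (a point fixed in the world has none). Each returns a list of dicts, best first, with "confidence" (0 to 1); they miss things now and then, are a little off and sometimes report something else, mostly with a low value. They report only what shows in the picture. A call takes as long as a camera call.
- bot.recognise(camera, label): "extent" ([left, top, width, height] as shares, 0 to 1, of the picture: columns of its width, rows of its height, round what is visible of it).
The state is a dict: "t": time; "qpos": joint angles; "joint_vel": joint speeds; "tau": joint torques, N m; "tcp_pos": TCP position; "tool_rot": TCP orientation; "wrist_force": force on the tool from outside, world axes, zero at the start; "torque": the same for the moment, N m; "gripper_width": finger opening in mm.
Only numpy, scipy, OpenCV 4.12 (cv2) and the standard library are available. Lean on these libraries where they do the work, as an engineer would, in place of code of your own. Each camera call takes 0.05 s, during which the arm holds its last target.

## Working session

There is one attempt and no reset: what is moved stays moved. The work goes in short steps, Python scripts to look and compute and a tool call to move; the robot and the scene stay as the last step left them, time stands still between calls to the robot, and variables do not carry over. Pictures are saved under pics/ and viewed, and the job is handed in when it is done.

Besides the shell and the picture viewer there is one more tool, called after ">>>" as name(argument=value, ...), one argument or row to a line, values as JSON. servo_tool: Moves the arm, as the interface text tells. Its arguments: {"type":"object","properties":{"moves":{"type":"array","items":{"type":"array","items":{"type":"number"}}}},"required":["moves"]}

```bash
mkdir -p pics; cat > h.py <<'E'
import numpy as np, cv2
from station import bot
from scipy.spatial.transform import Rotation as Ro
def snap(n,f):
    im,d=bot.get_image(n); cv2.imwrite(f'pics/{f}.png',im[:,:,::-1]); np.save(f'pics/{f}.npy',d); return im,d
def px2w(n,d):
    c=bot.calibration(n);K=np.array(c['mtx']);R=np.array(c['R']);t=np.array(c['t'])
    v,u=np.mgrid[0:400,0:640]
    P=np.stack([(u-K[0,2])/K[0,0]*d,(v-K[1,2])/K[1,1]*d,d],-1)
    return (P-t)@R
E
python3 - <<'E'
from h import *
for n in('top','side'):
    im,d=snap(n,n+'0')
    P=px2w(n,d); np.save(f'pics/{n}0P.npy',P)
    for l in ['rail','stop','roller','ball_index_notch','bar_index_notch','offcut','glue','screws','driver']:
        r=bot.recognise(n,l)
        for q in r[:2]:
            e=q['extent'];print(n,l,round(q['confidence'],2),[round(e[0]*640),round(e[1]*400),round(e[2]*640),round(e[3]*400)])
s=bot.get_state();print(s['t'],s['tcp_pos'],s['tool_rot'],s['wrist_force'])
E
```

```text
top rail 0.76 [207, 179, 226, 65]
top stop 0.88 [358, 197, 34, 47]
top roller 0.43 [371, 199, 5, 10]
top ball_index_notch 0.69 [314, 182, 30, 24]
top bar_index_notch 0.69 [260, 182, 33, 28]
top bar_index_notch 0.3 [372, 197, 6, 11]
top offcut 0.61 [241, 268, 60, 32]
top glue 0.83 [245, 116, 28, 33]
top screws 0.8 [372, 127, 26, 33]
top screws 0.54 [317, 181, 28, 24]
top driver 0.81 [275, 139, 93, 17]
side rail 0.67 [225, 200, 31, 58]
side rail 0.62 [267, 139, 107, 169]
side stop 0.88 [331, 155, 44, 30]
side stop 0.45 [286, 216, 29, 34]
side roller 0.63 [328, 168, 11, 7]
side roller 0.59 [327, 155, 46, 29]
side ball_index_notch 0.73 [302, 184, 24, 30]
side bar_index_notch 0.91 [288, 213, 26, 35]
side offcut 0.78 [367, 235, 34, 55]
side glue 0.88 [224, 201, 29, 56]
side screws 0.69 [273, 142, 28, 35]
side driver 0.72 [252, 174, 39, 55]
1.0 [ 195.65282473 -619.87947773  231.29442501] [-0.48494756  1.57073253 -1.75000913] [ 0.54073531 -0.37519608 -0.01672515]
```

```bash
python3 - <<'E'
import cv2
a=cv2.imread('pics/top0.png');b=cv2.imread('pics/side0.png')
cv2.imwrite('pics/v1.png',cv2.resize(a[100:310,190:450],None,fx=3,fy=2.8,interpolation=2))
cv2.imwrite('pics/v2.png',cv2.resize(b[120:320,200:420],None,fx=3,fy=3,interpolation=2))
E
```

```text
(no output)
```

View pics/v1.png

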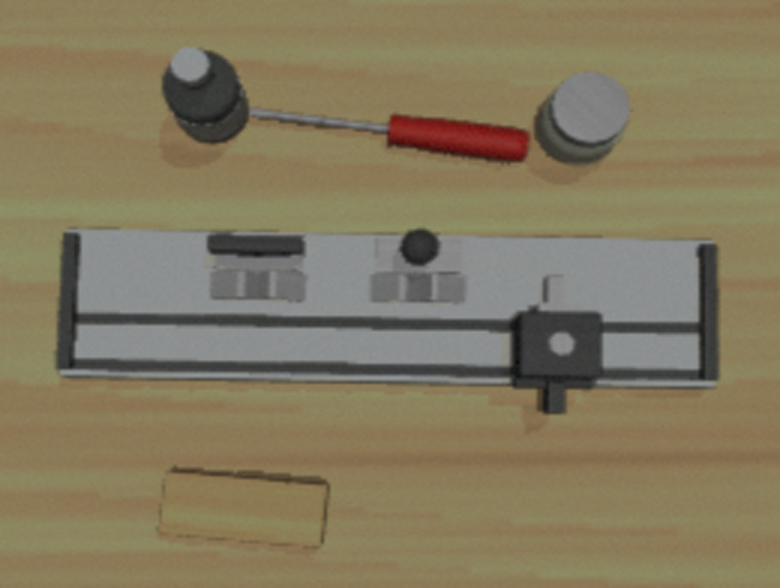

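View pics/v2.png

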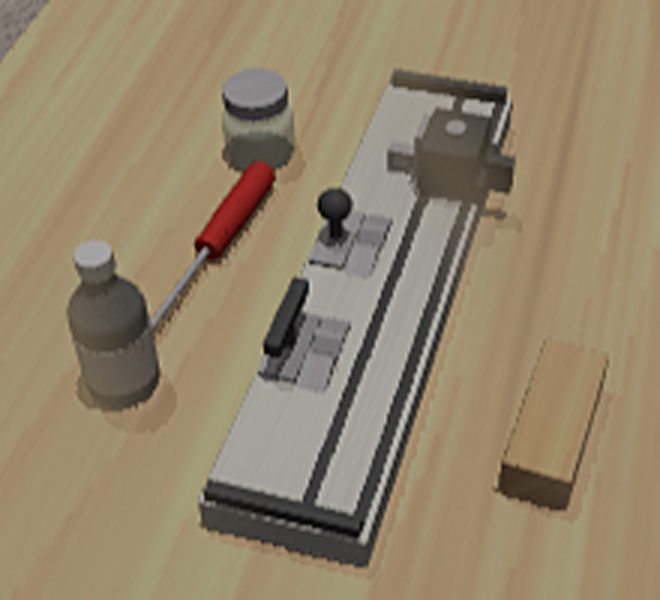

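View pics/top0.png

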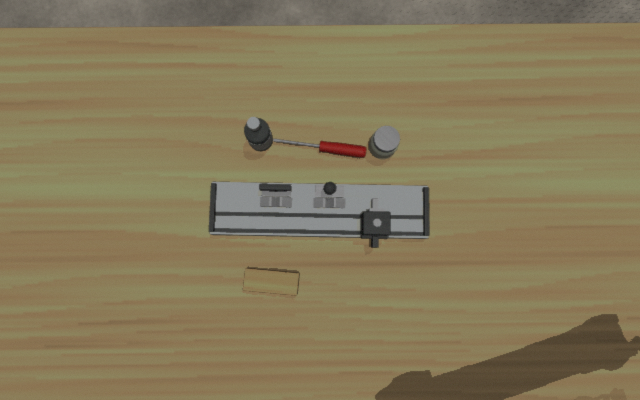

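The pictures show the stop at about (376,222) in the top view. The ball plate (notch about (330,202)) comes first, and the bar plate (about (276,201)) lies beyond it, so I push from the right in the picture towards the left.

```bash
python3 - <<'E'
from h import *
P=np.load('pics/top0P.npy')
def at(u,v): print((u,v),np.round(np.median(P[v-1:v+2,u-1:u+2].reshape(-1,3),0),1))
for p in [(376,218),(330,187),(330,202),(275,202),(250,225),(410,225),(213,208),(426,212),(271,282),(320,60)]: at(*p)
# rail surface mask z 24..36
Z=P[...,2]; m=(Z>20)&(Z<50); m[:170]=0;m[245:]=0;m[:,:200]=0;m[:,440:]=0
pts=P[m][:,:2].astype(np.float32); print(len(pts),np.median(Z[m]))
r=cv2.minAreaRect(pts);print(r)
m=(Z>66)&(Z<90); m[:190]=0;m[250:]=0;m[:,350:400]&=True;m[:,:350]=0;m[:,400:]=0
pts=P[m][:,:2].astype(np.float32);print(len(pts),np.median(Z[m]),cv2.minAreaRect(pts),P[m].mean(0))
m=(Z>60)&(Z<90); m[:180]=0;m[196:]=0;m[:,:320]=0;m[:,340:]=0
print(m.sum(),P[m].mean(0),Z[m].max())
m=(Z>55)&(Z<75); m[:180]=0;m[196:]=0;m[:,:255]=0;m[:,296:]=0
print(m.sum(),P[m].mean(0))
c=bot.calibration('wrist');print(c)
s=bot.get_state();print(Ro.from_euler('xyz',s['tool_rot']).as_matrix().round(3))
E
```

```text
(376, 218) [ 506.  -128.8   77.5]
(330, 187) [568.1 -39.5  78.8]
(330, 202) [544.2 -40.6  33.1]
(275, 202) [544.7  72.7  32.8]
(250, 225) [497.9 124.   30.1]
(410, 225) [ 495.2 -204.7   31.9]
(213, 208) [532.4 198.8  40.7]
(426, 212) [ 520.1 -235.4   43.1]
(271, 282) [382.7  80.   35.9]
(320, 60) [ 8.67e+02 -2.35e+01  3.00e-01]
10475 30.86728785233
((522.5259399414062, -17.447738647460938), (449.2654113769531, 125.15505981445312), 88.2718276977539)
706 77.44013803839746 ((500.04254150390625, -129.62307739257812), (53.438316345214844, 51.39020538330078), 88.74581909179688) [ 498.46518279 -129.11111094   77.64655755]
127 [567.30318505 -38.95954498  74.20221666] 81.64014742875314
217 [570.67672597  70.37101687  67.30735978]
{'mtx': array([[353.66922242,   0.        , 322.20717964],
       [  0.        , 353.66922242, 200.14432099],
       [  0.        ,   0.        ,   1.        ]]), 'T_tool_cam': array([[ 8.29832616e-05, -3.03125565e-01,  9.52950620e-01,
        -1.41798491e+02],
       [-3.25191772e-04, -9.52950581e-01, -3.03125524e-01,
         7.71818794e+01],
       [ 9.99999944e-01, -2.84737356e-04, -1.77652887e-04,
        -2.24787695e-01],
       [ 0.00000000e+00,  0.00000000e+00,  0.00000000e+00,
         1.00000000e+00]])}
[[-0.     0.954  0.301]
 [-0.     0.301 -0.954]
 [-1.    -0.     0.   ]]
```

>>> servo_tool(
  moves=[
    [0,0.04,-0.03,-8,0,0,0],
    [0,0.08,-0.06,-16,0,0,0],
    [0,0.12,-0.09,-24,0,0,0],
    [0,0.16,-0.12,-32,0,0,0],
    [0,0.2,-0.15,-40,0,0,0],
    [0,0.24,-0.185,-48,0,0,0],
    [0,0.28,-0.215,-56,0,0,0],
    [0,0.32,-0.245,-64,0,0,0],
    [0,0.36,-0.28,-70.9,0,0,0],
    [0,0.4,-0.31,-70.9,0,0,0],
    [0,0.4164,-0.3207,-70.9,0,0,0],
    [0,0.4164,-0.3207,-70.9,0,0,0],
  ],
)

```text
t: 2.5
tcp_pos: [497.0, -187.3, 231.4]
tool_rot: [0.604, 1.57, 0.58]
wrist_force: [-0.4, -0.4, 0.4]
gripper_width: -0.1
```

```bash
python3 - <<'E'
from h import *
s=bot.get_state();print({k:np.round(v,3) for k,v in s.items()})
im,d=snap('wrist','w1')
T=bot.calibration('wrist')
R=Ro.from_euler('xyz',s['tool_rot']).as_matrix();print(R.round(3))
E
```

```text
{'t': np.float64(2.5), 'qpos': array([ 0.69 ,  0.313, -0.471,  1.869,  0.167,  0.997,  0.124]), 'joint_vel': array([ 0.036, -0.008,  0.039,  0.012,  0.011,  0.006,  0.015]), 'tau': array([ -1.322, -39.843,  -4.715, -24.022,  -0.101,  -0.069,  -0.144]), 'tcp_pos': array([ 496.988, -187.255,  231.395]), 'tool_rot': array([0.604, 1.57 , 0.58 ]), 'wrist_force': array([-0.415, -0.395,  0.427]), 'torque': array([-0.02 ,  0.066,  0.015]), 'gripper_width': np.float64(-0.056)}
[[ 0.     0.024  1.   ]
 [ 0.     1.    -0.024]
 [-1.     0.     0.   ]]
```

View pics/w1.png

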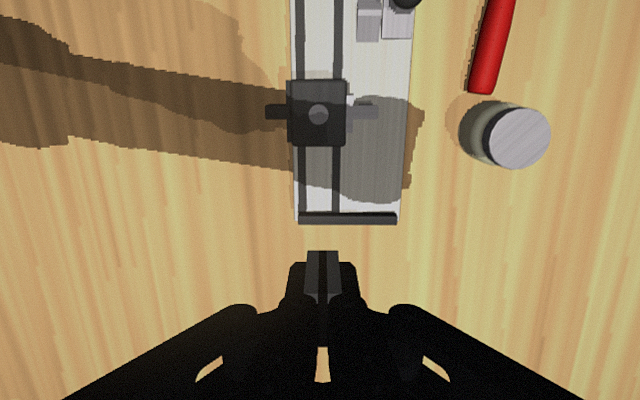

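The wrist view shows the shut fingers at column 322, behind the stop. The block's top spans columns 287–347 and rows 79–146, and the end bar is at row 217.

```bash
python3 - <<'E'
from h import *
s=bot.get_state();d=np.load('pics/w1.npy');c=bot.calibration('wrist');K=c['mtx']
v,u=np.mgrid[0:400,0:640]
P=np.stack([(u-K[0,2])/K[0,0]*d,(v-K[1,2])/K[1,1]*d,d],-1)@c['T_tool_cam'][:3,:3].T+c['T_tool_cam'][:3,3]
W=P@Ro.from_euler('xyz',s['tool_rot']).as_matrix().T+s['tcp_pos']
np.save('pics/w1W.npy',W)
Z=W[...,2]
m=(Z>70)&(Z<85);m[150:]=0;m[:,:270]=0;m[:,360:]=0
print(m.sum(),Z[m].mean(),cv2.minAreaRect(W[m][:,:2].astype(np.float32)),W[m].min(0),W[m].max(0))
for p in [(306,217),(390,217),(369,20),(369,35),(369,5),(320,300),(322,262),(405,3)]: print(p,W[p[1],p[0]].round(1))
m=(Z>25)&(Z<36);m[:,:270]=0;m[:,430:]=0;m[215:]=0
q=W[m];print(q[:,0].min(),q[:,0].max(),q[:,1].min(),Z[m].mean())
# rail right edge line
for r in (100,190,205):
    cc=np.where((Z[r]>24)&(Z[r]<38)&(np.arange(640)<450)&(np.arange(640)>280))[0]; print(r,W[r,cc[0]].round(1),W[r,cc[-1]].round(1))
E
```

```text
3987 76.25935956861142 ((496.9788513183594, -131.5555419921875), (53.98929977416992, 51.51707458496094), 88.35511016845703) [ 470.87342055 -158.8595689    71.7286426 ] [ 523.1056325  -103.97228631   82.03754096]
(306, 217) [ 478.1 -234.3   40.3]
(390, 217) [ 562.1 -236.2   41.6]
(369, 20) [539.6 -56.7  35. ]
(369, 35) [540.2 -68.1  30.9]
(369, 5) [539.8 -44.6  32.2]
(320, 300) [ 495.  -180.2  268.1]
(322, 262) [ 495.7 -177.3  246.1]
(405, 3) [562.3 -51.6  71.3]
465.1681874453813 580.692172070046 -238.0547244198217 29.49682723744429
100 [ 527.1 -123.1   30. ] [ 577.9 -124.5   28.2]
190 [ 466.5 -209.2   28.9] [ 574.6 -211.9   29.6]
205 [ 465.6 -225.5   27.7] [ 574.4 -228.2   28.6]
```

>>> servo_tool(
  moves=[
    [0.03,0,0,0,0,0,0],
    [0.065,0,0,0,0,0,0],
    [0.1,0,0,0,0,0,0],
    [0.13,0,0,0,0,0,0],
    [0.155,0,0,0,0,0,0],
    [0.17,0,0,0,0,0,0],
    [0.178,0,0,0,0,0,0],
    [0.178,0,0,0,0,0,0],
    [0.178,0.004,0,0,0,0,0],
    [0.178,0.008,0,0,0,0,0],
    [0.178,0.011,0,0,0,0,0],
    [0.178,0.011,0,0,0,0,0],
  ],
)

```text
t: 4.05
tcp_pos: [496.5, -177.5, 53.5]
tool_rot: [-1.56, 1.57, -1.586]
wrist_force: [0.3, 0.0, 0.5]
gripper_width: -0.2
```

>>> servo_tool(
  moves=[
    [0,0.002,0,0,0,0,0],
    [0,0.004,0,0,0,0,0],
    [0,0.006,0,0,0,0,0],
    [0,0.008,0,0,0,0,0],
    [0,0.01,0,0,0,0,0],
    [0,0.012,0,0,0,0,0],
    [0,0.014,0,0,0,0,0],
    [0,0.016,0,0,0,0,0],
    [0,0.018,0,0,0,0,0],
    [0,0.02,0,0,0,0,0],
    [0,0.022,0,0,0,0,0],
    [0,0.024,0,0,0,0,0],
  ],
)

```text
t: 5.55
tcp_pos: [497.1, -153.3, 53.4]
tool_rot: [-1.477, 1.57, -1.503]
wrist_force: [0.0, -2.6, -1.3]
gripper_width: 0.1
```

>>> servo_tool(
  moves=[
    [0,0.0025,0,0,0,0,0],
    [0,0.005,0,0,0,0,0],
    [0,0.0075,0,0,0,0,0],
    [0,0.01,0,0,0,0,0],
    [0,0.0125,0,0,0,0,0],
    [0,0.015,0,0,0,0,0],
    [0,0.0175,0,0,0,0,0],
    [0,0.02,0,0,0,0,0],
    [0,0.0225,0,0,0,0,0],
    [0,0.025,0,0,0,0,0],
    [0,0.0275,0,0,0,0,0],
    [0,0.03,0,0,0,0,0],
  ],
)

```text
t: 7.05
tcp_pos: [498.0, -123.2, 53.5]
tool_rot: [-1.181, 1.57, -1.207]
wrist_force: [1.2, -1.7, -2.1]
gripper_width: 0.0
```

```bash
python3 - <<'E'
from h import *
for n in ('wrist','side','top'): snap(n,n+'2')
a=cv2.imread('pics/wrist2.png');b=cv2.imread('pics/side2.png')
c=bot.calibration('wrist');s=bot.get_state();R=Ro.from_euler('xyz',s['tool_rot']).as_matrix()
cv2.imwrite('pics/v3.png',cv2.resize(b[140:240,280:400],None,fx=5,fy=5,interpolation=2))
print(s['tcp_pos'],s['wrist_force'])
E
```

```text
[ 497.96658448 -122.73436138   53.47545227] [ 0.7360958  -0.59900322 -0.90611019]
```

View pics/wrist2.png

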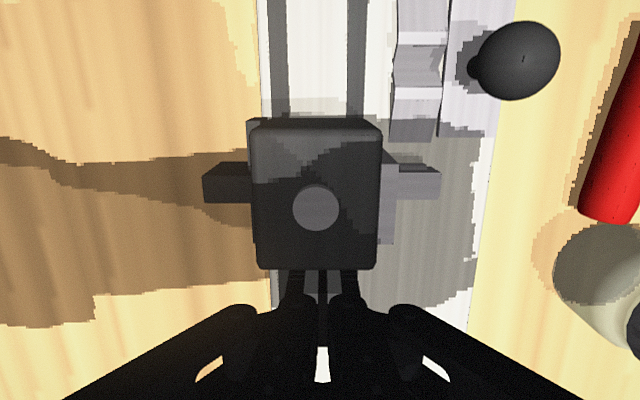

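View pics/v3.png

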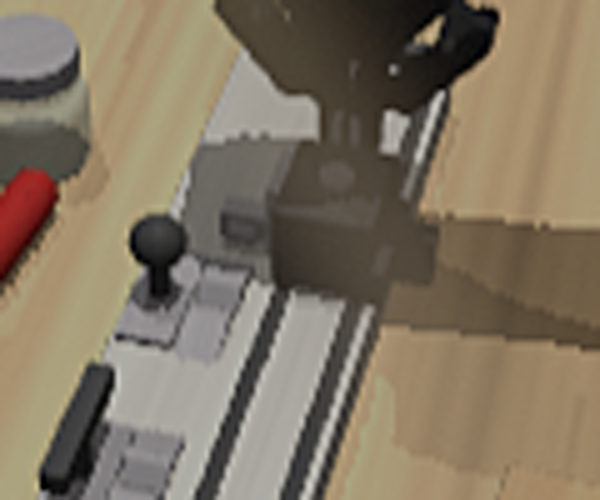

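The wrist view shows the stop still short of the ramp. The ball is at (520,60), the notch at about (415,65) and the block's top at rows 120–268. Next I measure the remaining travel.

```bash
python3 - <<'E'
from h import *
s=bot.get_state();d=np.load('pics/wrist2.npy');c=bot.calibration('wrist');K=c['mtx']
v,u=np.mgrid[0:400,0:640]
P=np.stack([(u-K[0,2])/K[0,0]*d,(v-K[1,2])/K[1,1]*d,d],-1)@c['T_tool_cam'][:3,:3].T+c['T_tool_cam'][:3,3]
W=P@Ro.from_euler('xyz',s['tool_rot']).as_matrix().T+s['tcp_pos']
ey=np.array([.028,1,0]);S=W@ey;Z=W[...,2]
m=(Z>70)&(Z<85);m[:115]=0;m[275:]=0;m[:,:245]=0;m[:,385:]=0
print('blocktop',m.sum(),np.percentile(S[m],[.5,99.5]),np.median(Z[m]))
m=(Z>45)&(Z<85)&(u>470)&(u<565)&(v<105)
print('ball',np.percentile(S[m],[1,99]),np.percentile(W[m][:,0],[1,99]),np.percentile(Z[m],99))
print('tcp S',s['tcp_pos']@ey)
for r in range(0,140,4): print(r,S[r,405:425].mean().round(1),Z[r,405:425].mean().round(1))
T=np.load('pics/top2.npy');P=px2w('top',T)
q=P[183:196,322:338].reshape(-1,3);q=q[(q[:,2]>60)];print('top ball',np.median(q@ey),q.mean(0))
E
```

```text
blocktop 18675 [-97.89131529 -43.89634243] 76.2496326180146
ball [-34.59798899 -11.07519596] [553.64413792 575.39293141] 77.91133500749405
tcp S -108.79129701930945
0 3.2 32.6
4 1.6 33.5
8 0.1 33.9
12 -1.6 34.9
16 -3.1 35.4
20 -4.7 35.7
24 -6.3 36.8
28 -7.9 37.8
32 -9.5 38.1
36 -11.0 38.4
40 -12.4 38.1
44 -14.8 46.0
48 -15.3 37.2
52 -16.7 35.8
56 -18.2 34.3
60 -19.7 32.7
64 -21.2 31.3
68 -22.7 29.9
72 -24.4 31.6
76 -26.1 33.4
80 -27.8 35.1
84 -29.5 44.5
88 -31.1 38.3
92 -32.7 38.3
96 -34.3 38.4
100 -36.0 38.4
104 -37.7 37.5
108 -39.0 44.4
112 -40.6 43.9
116 -42.9 35.1
120 -44.7 34.2
124 -46.5 33.5
128 -48.4 32.6
132 -50.3 31.9
136 -52.2 30.9
top ball -23.503491174895363 [565.53585532 -38.78661232  81.79818355]
```

>>> servo_tool(
  moves=[
    [0,0.002,0,0,0,0,0],
    [0,0.004,0,0,0,0,0],
    [0,0.006,0,0,0,0,0],
    [0,0.008,0,0,0,0,0],
    [0,0.01,0,0,0,0,0],
    [0,0.012,0,0,0,0,0],
    [0,0.014,0,0,0,0,0],
    [0,0.016,0,0,0,0,0],
    [0,0.018,0,0,0,0,0],
    [0,0.02,0,0,0,0,0],
    [0,0.022,0,0,0,0,0],
    [0,0.024,0,0,0,0,0],
  ],
)

```text
t: 8.7
tcp_pos: [498.5, -100.3, 53.5]
tool_rot: [-1.595, 1.569, -1.622]
wrist_force: [1.5, -7.0, -0.9]
gripper_width: -0.0
```

>>> servo_tool(
  moves=[
    [0,0.002,0,0,0,0,0],
    [0,0.004,0,0,0,0,0],
    [0,0.006,0,0,0,0,0],
    [0,0.008,0,0,0,0,0],
    [0,0.01,0,0,0,0,0],
    [0,0.012,0,0,0,0,0],
    [0,0.014,0,0,0,0,0],
    [0,0.016,0,0,0,0,0],
    [0,0.0175,0,0,0,0,0],
    [0,0.019,0,0,0,0,0],
  ],
)

```text
t: 9.95
tcp_pos: [498.8, -80.1, 53.4]
tool_rot: [-2.321, 1.57, -2.346]
wrist_force: [-0.5, 0.1, 0.5]
gripper_width: 0.1
```

The force fell from 7 N to zero about 6 mm short of the centre, so the roller seems to have dropped in. I look before touching anything else.

```bash
cat > m.py <<'E'
from h import *
def meas(tag,notch=-22.6):
    s=bot.get_state();im,d=snap('wrist',tag);c=bot.calibration('wrist');K=c['mtx']
    v,u=np.mgrid[0:400,0:640]
    P=np.stack([(u-K[0,2])/K[0,0]*d,(v-K[1,2])/K[1,1]*d,d],-1)@c['T_tool_cam'][:3,:3].T+c['T_tool_cam'][:3,3]
    W=P@Ro.from_euler('xyz',s['tool_rot']).as_matrix().T+s['tcp_pos']
    ey=np.array([.028,1,0]);S=W@ey;Z=W[...,2];X=W[...,0]
    m=(Z>72)&(Z<84)&(X>470)&(X<526)&(abs(S+30)<70)
    q=np.percentile(S[m],[.5,99.5]);print('block',m.sum(),q,q.mean(),'left to notch',notch-q.mean())
    m=(Z>50)&(Z<85)&(X>548)&(X<585)&(abs(S+23)<25)
    if m.sum(): print('ball',m.sum(),np.percentile(S[m],[1,99]),np.percentile(S[m],[1,99]).mean())
    print(s['t'],s['tcp_pos'],s['tcp_pos']@ey,s['wrist_force'])
    return W,S
E
python3 - <<'E'
from m import *
meas('w3'); snap('side','s3')
b=cv2.imread('pics/s3.png');cv2.imwrite('pics/v4.png',cv2.resize(b[140:240,270:390],None,fx=5,fy=5,interpolation=2))
E
```

```text
block 21189 [-59.52349974   3.15913967] -28.182180035320293 left to notch 5.582180035320292
ball 4174 [-33.53544672 -10.63719863] -22.086322675968322
9.95 [498.75277772 -80.1161786   53.39639263] -66.1511008237541 [-0.50166599  0.09842723  0.48712567]
```

View pics/w3.png

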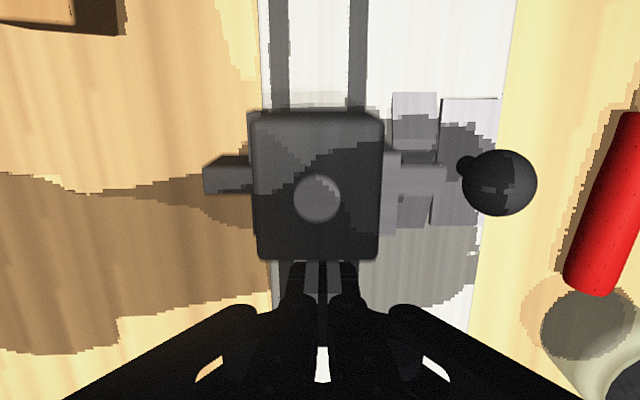

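View pics/v4.png

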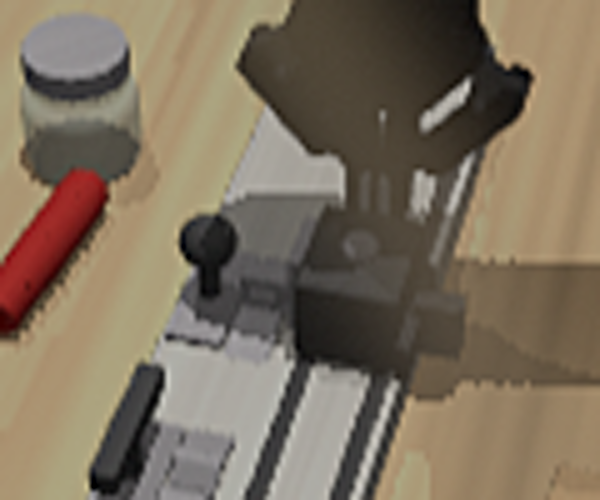

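The block's front edge puts the stop about 1 mm from the notch centre and some 4 mm ahead of the fingers, so it has snapped in. I back off and lift.

>>> servo_tool(
  moves=[
    [0,-0.005,0,0,0,0,0],
    [0,-0.015,0,0,0,0,0],
    [0,-0.025,0,0,0,0,0],
    [0,-0.03,0,0,0,0,0],
    [-0.03,-0.03,0,0,0,0,0],
    [-0.07,-0.03,0,0,0,0,0],
    [-0.11,-0.03,0,0,0,0,0],
    [-0.12,-0.03,0,0,0,0,0],
    [-0.12,-0.03,0,0,0,0,0],
  ],
)

```text
t: 11.18
tcp_pos: [498.1, -110.5, 173.6]
tool_rot: [-1.44, 1.569, -1.466]
wrist_force: [-0.5, -0.1, 0.4]
gripper_width: -0.1
```

```bash
python3 - <<'E'
from m import *
W,S=meas('w4'); snap('side','s4'); im,d=snap('top','t4')
a=cv2.imread('pics/w4.png');b=cv2.imread('pics/s4.png')
cv2.imwrite('pics/v5.png',np.hstack([cv2.resize(a[20:170,260:460],(400,300),interpolation=2),cv2.resize(b[160:220,290:370],(400,300),interpolation=2)]))
Z=W[...,2];X=W[...,0]
# plate ramps outline & roller profile at roller x band
x0=541
m=(abs(X-541)<5)&(abs(S+22.6)<40)
for a in range(-58,14,3):
    k=m&(abs(S-a)<1.5); print(a,k.sum(),np.round(np.median(Z[k]),1) if k.any() else None)
for l in ['offcut','glue','screws','driver']:
    r=bot.recognise('top',l)
    if r: e=r[0]['extent'];print(l,[round(e[0]*640),round(e[1]*400),round(e[2]*640),round(e[3]*400)])
E
```

```text
block 6435 [-49.3968609    3.71350922] -22.841675842520075 left to notch 0.241675842520074
ball 1280 [-34.69803563 -11.51205807] -23.105046849319265
11.175 [ 498.07000616 -110.49906343  173.56699172] -96.55310325360315 [-0.46567546 -0.06333759  0.44210532]
-58 50 29.4
-55 39 29.6
-52 47 30.9
-49 49 32.6
-46 42 34.0
-43 49 35.1
-40 51 36.6
-37 52 37.7
-34 54 38.5
-31 52 38.3
-28 55 53.1
-25 56 53.0
-22 69 53.0
-19 55 53.1
-16 55 39.3
-13 54 38.1
-10 66 38.3
-7 55 36.7
-4 55 35.6
-1 57 34.2
2 62 32.8
5 57 31.5
8 53 30.2
11 54 29.4
offcut [244, 265, 58, 32]
glue [245, 116, 27, 34]
screws [367, 127, 29, 28]
driver [277, 138, 91, 19]
```

View pics/v5.png

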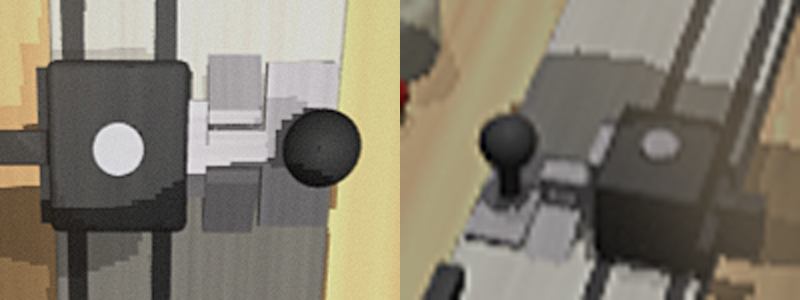

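```bash
python3 -c "
from station import bot
print(bot.job_done())"
```

```text
the job is handed in; nothing more can be done
None
```

The stop is sitting in the ball plate's notch, the hand is clear and the job is handed in; the interface reports no verdict.

**What I did:** I shut the fingers and pushed the block's -y end slowly along the rail. The ball plate came first, so the stop never had to pass the bar plate's notch. The readings between moves were about 2–3 N on the bare rail and 7 N on the ramp. The force then dropped to zero as the roller snapped into the notch. I backed the fingers off 30 mm and raised the hand 120 mm, finishing at about 11 s of the 48 s.

**Last checks:**
- **Position:** the stop's centre measured within about 0.5 mm of both the ball and the middle of the plate's ramps. The earlier close-up, with the fingers partly in view, gave about 1.3 mm.
- **Roller height:** I did not measure the latch height directly. That the roller dropped rests on the force falling away, the stop jumping about 4 mm ahead of the fingers, and its centred position.
- **Bystanders:** the offcut, glue, jar and screwdriver were found in the top view within a few pixels (about 2 mm each) of where they started. The largest shift was 5 pixels, in the left edge of the jar's box, while its right edge moved only 2. The hand never went near any of them, so I take that as detection noise.

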